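# Slide the specimen tray home under the bench riser

### The arm

A 6-joint arm with a two-finger parallel gripper is mounted at the origin on the work surface. World frame = base frame: x ahead of the robot, y to its left, z up, the work surface at z = 0. Lengths are in m, angles in rad, forces in N, time in s.
With the tool pointing down it reaches from about 0.3 to 0.875 m from the base axis. Payload 6.4 kg.
Tool frame: the origin (TCP) lies between the finger pads; the fingertips stand 8 mm ahead of it and the grasp point (between the pads) lies 11 mm behind it (ctrl.finger_overhang is the distance from the TCP to the fingertips, in m); z points along the fingers, y is the line along which they close (so a half turn about z gives the same grasp; the last joint's range is limited). The gripper opens to 85 mm and grips with 20 to 120 N. Pads are 22 mm wide; open, the fingers measure 114 mm over their backs; the gripper's body (76 mm by 85 mm) begins 54 mm behind the grasp point. The pads swing forward as they close: fully open they stand 13 mm farther back than shut.
Start: joints at [-1.472, 0.181, 1.607, -0, 1.354, -0.206], TCP at [0.173, -0.549, 0.239] pointing down, gripper open.
Joint ranges: [-2.99, 2.99], [-0.89, 2.07], [0.3, 2.58], [-1.14, 4.28], [0, 2.63], [-3.12, 3.12]. Speed limits (rad/s): [2.57, 2.57, 3.01, 3.14, 3.14, 3.14].

### API

Orientations are given as a unit quaternion [w, x, y, z].
In Python, from bench import ctrl, camera gives the robot as it stands.
- The arm moves only by the shell command python3 -m pendant 'ROWS' [OPENING]. ROWS is JSON, a list of rows, each a list of 6 numbers: the shift along the world's x, y, z normalised to -1 to 1, where 1 is 200 mm, then the turn, a rotation vector about the world's x, y, z normalised to -1 to 1, where 1 is pi/2 rad. In form: [[dx, dy, dz, rx, ry, rz], ...]. A call has exactly 10 rows; each row shifts and turns the commanded pose from where the row before left it; what a row does not reach is not made up. A row lasts 1/8 s, in which the tool goes at most 62.5 mm and 10.7 degrees, less where a joint would pass 70% of its speed; a pose out of reach is approached as far as the arm can. A call with a number of a shift or a turn outside -1 to 1 is refused whole. A call with a gripper value outside its range is refused whole. OPENING is the opening, from -1 (shut) to 1 (fully open), set as the call begins (- or left out, the last holds). The fingers move at their own pace and stop on an object; the grip force is fixed at half the most. Time passes only in rows, so rows that do not move let the fingers close, or fill a call up. It gives the time, the measured TCP pose, the force, the opening and the grip force at its end, in the units of the state.
- ctrl.get_obs(): the state, without advancing time (a new reading comes with each control period).
- camera(name): name is "scene" or "side" or "wrist"; returns a dict with "color" (480x640x3 uint8, blue, green, red), "fx", "fy", "cx", "cy" (pixels), "xyz" and "rotation" of the camera in the world; the wrist camera has in their place "hand_eye" (4x4, takes a point from camera to tool coordinates, whose origin is the TCP and whose axes are the flange's). Camera axes: x right, y down, z forward; pixel columns grow to the right and rows downward; lengths in m; the calibration is good to about 2 mm. A picture is of the moment at which its call begins: read the wrist's pose just before it. There is no depth.
- ctrl.hand_in(): hands the job in; it is judged then, once.
The state is a dict: "time_s": time; "q": joint angles; "dq": joint speeds; "joint_efforts": joint torques, N m; "eef_pos": TCP position; "eef_rot": TCP orientation; "wrist_force": force on the tool from outside, world axes, zero at the start; "torque": the same for the moment, N m; "opening": opening from 0.0 (shut) to 1.0 (fully open); "grasp_force": force on a finger pad.
Only numpy, scipy, OpenCV 4.12 (cv2) and the standard library are available. Lean on these libraries where they do the work, as an engineer would, in place of code of your own. Each camera call takes 0.05 s, during which the arm holds its last target. There are 200 camera calls.

### The job

Take the specimen tray by its black grip and slide it, with the glass dish riding in its cradle, along the bench under the low riser shelf until the slot in its far edge has found the hidden locating pin and the tray is fully home, squared up with its edge flush with the shelf edge; then let go. Push gently and feel for the pin sideways, never forcing the tray against the riser or pin, keep the dish clear of the shelf's underside, and leave the other lab ware where it stands.

Things in the scene. Friction and masses are not known exactly. Their poses are not given: they have to be found in the camera images.
- tray: Low grey metal tray, 8 mm thick, flat on the bench, 0.14 to 0.28 kg, sliding with friction. Origin on its underside; +x points from the grip to the far edge, which goes in first; y across, z up. Plate 140 mm wide (y -70 to 70) and 120 mm deep (x -50 to 70), with a slot in the middle of the far edge. Towards -x a 36 mm wide tongue (to x -110) carries the upright black grip.
- tray_slot (a point): Middle of the slot's mouth on the tray's far edge (tray x 70, y 0, z 0). The slot is 14 mm wide and 40 mm deep (x 30 to 70), through the plate; its mouth is widened to 17 mm by 1.5 mm 45-degree chamfers.
- tray_grip (a point): Point in the tray's black grip at tray x -85, y 0, 45 mm above the tray's underside. The grip is an upright block 20 mm across (y) by 36 mm long (x), from 8 to 58 mm above the underside: pinch it across y from above. Pushed there while bearing on the bench, the tray drags with about 5 to 8 N; raised by 1 to 2 mm it hardly drags.
- tray_cradle (a point): Centre of the dish cradle on the tray's top face (tray x -10, y 0, z 8): four lips 5 mm high round the dish.
- dish: Round clear glass dish 62 mm in diameter, 18 mm high, 60 g, lying loose in the tray's cradle with about 1.5 mm play; origin at the centre of its underside. Its top is 26 mm above the bench when the tray lies on the bench.
- riser: Low shelf fixed to the bench: 135 mm deep (x -65 to 70), 230 mm wide (y -115 to 115), underside 38, top 48 mm above the bench, on steel cheeks and a closed back; small ware on its rear half up to 84 mm high. Origin on the bench, 65 mm behind the open edge; the open side faces -x, the tray goes in along +x. Inside it is 210 mm wide; at x 55 a springy rubber buffer strip (4 N/mm, 4 mm) lines the back.
- riser_pinline (a point): Point on the bench under the shelf at riser x 30, y 0. A hidden upright steel pin, 10 mm in diameter, stands at this x, at an unknown y from -30 to 30 mm either side; it differs each time and must be felt for. It is fast sideways and gives at most 3 mm towards +x (5 N/mm, springs back). If the tray's far edge meets it beside the slot, the tray stops about 30 mm short of home.
- riser_home (a point): Point on the bench at riser x -15, y 0. The fully home tray, pin in its slot, far edge just touching the buffer at the back, heading as the riser, has its origin at this x, its y being the pin's y; the near edge of its plate is then flush with the shelf's open edge.
- tube_block: Bystander: steel block 100 x 50 x 30 mm carrying a lying glass tube with black ends; origin under the block's centre.
- vial: Bystander: small standing glass vial, 27 mm diameter, 55 mm high, black cap; origin under its centre.
- big_dish: Bystander: lidded glass dish 90 mm in diameter, 18 mm high; origin under its centre.

How it is judged:
By the outcome, as a careful person would: the job done as asked, in the order asked, and still so for the second after the job is handed in, with the robot touching nothing.
It also fails if it takes over 72 s, if anything falls off the work surface, if the arm or the gripper's body presses on something with over 40 N, if the wrist force passes 120 N, or if a joint passes its speed limit or range.

## Working session

There is one attempt and no reset: what is moved stays moved. The work goes in short steps, Python scripts to look and compute and a shell command to move; the robot and the scene stay as the last step left them, time stands still between calls to the robot, and variables do not carry over. Pictures are saved under pics/ and viewed, at most 10 in all, crops included, and the job is handed in when it is done.

```bash
mkdir -p pics; ls
python3 - <<'E'
from bench import ctrl,camera
import cv2,json
o=ctrl.get_obs(); print(o, ctrl.finger_overhang)
for n in ("scene","side"):
    c=camera(n); cv2.imwrite(f"pics/{n}0.png",c["color"]); print(n,[c[k] for k in("fx","fy","cx","cy","xyz","rotation")])
E
```

```text
pics
{'time_s': 0.0, 'q': array([-1.47231143e+00,  1.81553518e-01,  1.60806015e+00,  1.62328892e-05,
        1.35380152e+00, -2.06301837e-01]), 'dq': array([-2.99798714e-04, -1.79744634e-04,  3.75906732e-04,  1.24488458e-03,
        9.29716500e-05,  2.82261347e-04]), 'joint_efforts': array([-4.40492313e-04, -4.44876373e+01, -3.51337552e+01, -2.23522425e-04,
        9.15024604e-03, -3.37586556e-06]), 'eef_pos': array([ 0.17251534, -0.54791788,  0.23835194]), 'eef_rot': array([-9.09519575e-04,  9.88410442e-01,  1.51802397e-01,  5.70143979e-05]), 'wrist_force': array([ 0.34513878,  0.93243719, -0.20687888]), 'torque': array([-0.0148054 , -0.01857068, -0.04785064]), 'grasp_force': 0.0, 'opening': 1.000214595596626} 0.008
scene [471.77762019154403, 471.77762019154403, 318.52274317048403, 240.74557050091573, array([ 1.17041336, -0.67258366,  0.6661704 ]), array([-0.43312075,  0.84009001,  0.28449531, -0.16036712])]
side [486.94742892884875, 486.94742892884875, 319.73446083675896, 238.12303845411432, array([0.66376903, 0.99597637, 0.76290641]), array([-0.00459763,  0.01462644,  0.88734711, -0.46084708])]
```

View pics/scene0.png

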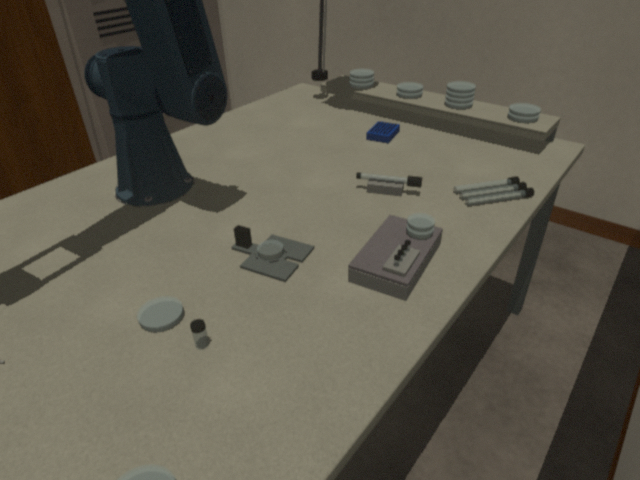

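View pics/side0.png

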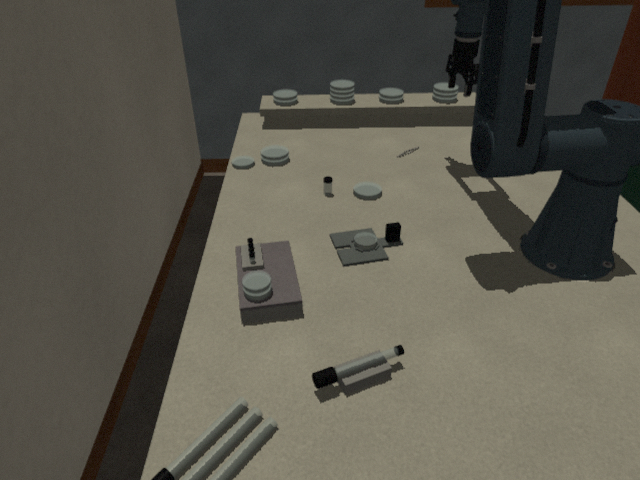

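The scene view shows the tray around (275,257), with the grip at (242,237), the slot mouth at about (296,262) and the riser at (395,255). In the side view the tray is around (360,246), the grip at (393,232) and the riser at (268,280). I'll enlarge both to get accurate corners.

Run:
```python
import cv2,numpy as np
a=cv2.imread("pics/scene0.png")[205:305,225:450]; b=cv2.imread("pics/side0.png")[212:328,228:428]
A=cv2.resize(a,None,fx=3.5,fy=3.5,interpolation=cv2.INTER_CUBIC);cv2.imwrite("pics/cropA.png",np.clip(A*1.3,0,255).astype('u1'))
B=cv2.resize(b,None,fx=4,fy=4,interpolation=cv2.INTER_CUBIC);cv2.imwrite("pics/cropB.png",np.clip(B*1.3,0,255).astype('u1'))
```

```text
(no output)
```

View pics/cropA.png

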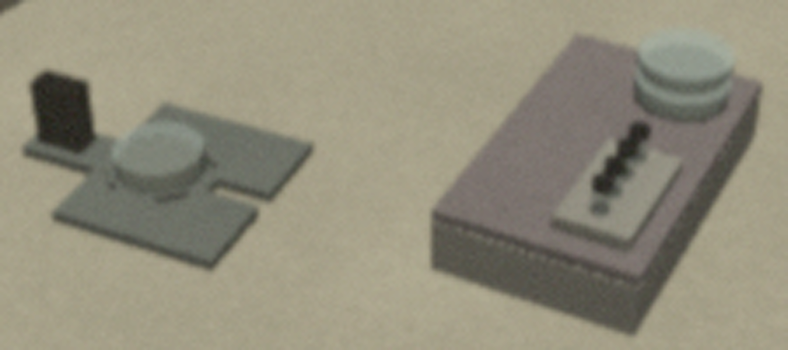

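View pics/cropB.png

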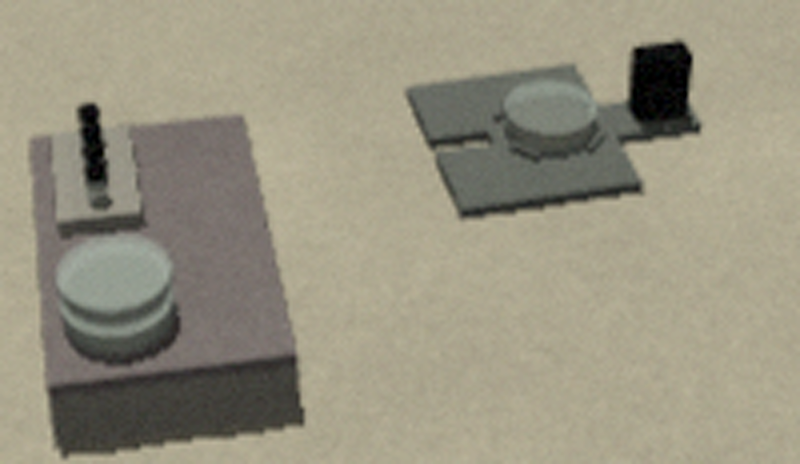

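The crops show clear corners. Scene crop: tray far edge (313,148)–(211,266), riser open edge (580,35)–(433,212). Side crop: tray far edge (408,88)–(462,209), riser open edge (243,117)–(295,355). Next I fit both poses.

```bash
cat > h.py <<'E'
import numpy as np
from scipy.spatial.transform import Rotation as R
from scipy.optimize import least_squares
K={'scene':(471.778,318.523,240.746,[1.17041336,-0.67258366,0.6661704],[-0.43312075,0.84009001,0.28449531,-0.16036712]),
'side':(486.947,319.734,238.123,[0.66376903,0.99597637,0.76290641],[-0.00459763,0.01462644,0.88734711,-0.46084708])}
def proj(n,P):
    f,cx,cy,t,q=K[n]; p=R.from_quat(q,scalar_first=True).inv().apply(np.asarray(P)-t)
    return np.c_[cx+f*p[:,0]/p[:,2],cy+f*p[:,1]/p[:,2]]
def place(v,L): # v x,y,yaw ; L mm
    L=np.asarray(L,float)/1000; c,s=np.cos(v[2]),np.sin(v[2])
    return np.c_[v[0]+c*L[:,0]-s*L[:,1],v[1]+s*L[:,0]+c*L[:,1],L[:,2]]
def fit(obs,x0):
    f=lambda v:np.concatenate([(proj(n,place(v,L))-px).ravel() for n,L,px in obs])
    r=least_squares(f,x0,loss='soft_l1'); return r.x,r.fun.reshape(-1,2)
E
cat > fit0.py <<'E'
from h import *
A=lambda p:(np.array(p)+.5)/3.5-.5+[225,205]
B=lambda p:(np.array(p)+.5)/4-.5+[228,212]
tr=[(-50,70,8),(70,70,8),(70,-70,8),(-50,-70,8)]
ri=[(-65,115,48),(70,115,48),(70,-115,48),(-65,-115,48)]
T=([('scene',tr,A([(165,105),(313,148),(211,265),(55,213)])),('side',tr,B([(640,184),(462,209),(408,88),(575,68)]))])
S=([('scene',ri+[(-65,-115,0),(70,-115,0)],A([(580,35),(762,85),(637,277),(433,212),(432,268),(633,332)])),
 ('side',ri+[(-65,115,0),(70,115,0)],B([(295,355),(50,385),(32,135),(243,117),(303,423),(62,453)]))])
for o,x0 in((T,[.55,.1,0]),(S,[.8,.1,0])):
    for sel in(o,o[:1],o[1:]):
        v,r=fit(sel,x0); print(v[:2].round(4),np.degrees(v[2]).round(2),np.abs(r).max().round(2), r.std().round(2))
E
python3 fit0.py
```

```text
[ 0.5272 -0.0456] 11.08 1.45 0.5
[ 0.5302 -0.0484] 11.03 0.86 0.42
[ 0.5261 -0.043 ] 10.96 0.75 0.43
[0.7633 0.1073] 8.63 2.03 0.83
[0.7661 0.1046] 8.12 2.12 0.93
[0.7621 0.1084] 8.65 1.41 0.7
```

```bash
python3 -m pendant '[[0.136,0.243,0,0,0,-0.007],[0.136,0.243,0,0,0,-0.007],[0.136,0.243,0,0,0,-0.007],[0.136,0.243,0,0,0,-0.007],[0.136,0.243,0,0,0,-0.007],[0.136,0.243,0,0,0,-0.007],[0.136,0.243,0,0,0,-0.007],[0.136,0.243,0,0,0,-0.007],[0.136,0.243,0,0,0,-0.007],[0.136,0.243,0,0,0,-0.007]]' 1
python3 - <<'E'
from bench import ctrl,camera
import cv2,pickle
o=ctrl.get_obs(); c=camera("wrist"); cv2.imwrite("pics/w1.png",c["color"]); pickle.dump((o,c),open("w1.pkl","wb")); print(o["time_s"],o["eef_pos"],o["eef_rot"],o["wrist_force"],c["fx"],c["hand_eye"])
E
```

```text
time_s: 1.35
eef_pos: [0.445, -0.0607, 0.2392]
eef_rot: [0.0, 0.995, 0.097, 0.0]
wrist_force: [1.0, -0.5, -0.5]
opening: 0.996
grasp_force: 0.0
1.35 [ 0.44504079 -0.0606809   0.23922116] [9.81800837e-05 9.95274350e-01 9.71028069e-02 6.03589361e-05] [ 0.97081646 -0.49756078 -0.47851164] 356.1412963337444 [[-8.28405700e-04 -9.46042373e-01 -3.24041885e-01  8.43672398e-02]
 [ 9.99999620e-01 -8.72117895e-04 -1.03224385e-05  3.79805844e-04]
 [-2.72837262e-04 -3.24041770e-01  9.46042735e-01 -1.35003088e-01]
 [ 0.00000000e+00  0.00000000e+00  0.00000000e+00  1.00000000e+00]]
```

View pics/w1.png

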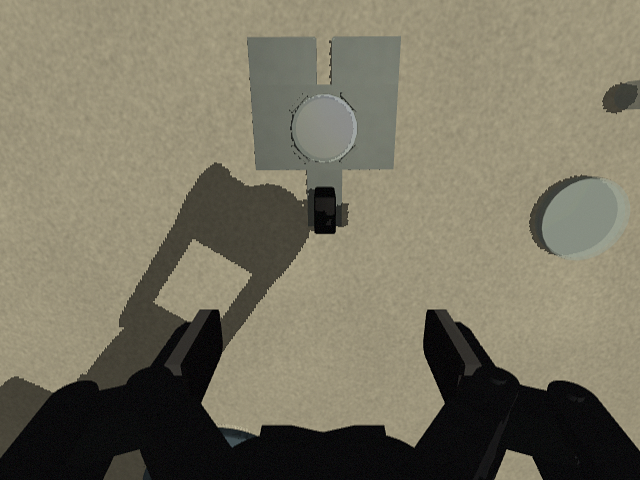

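The wrist view shows the tray: far corners (248,37) and (401,37), near corners (257,169) and (394,167), and the grip top at about (325,209). I refine its pose from this.

```bash
cat > hw.py <<'E'
from h import *
import pickle
def wproj(o,c,P):
    T=np.eye(4); T[:3,:3]=R.from_quat(o["eef_rot"],scalar_first=True).as_matrix(); T[:3,3]=o["eef_pos"]
    M=np.linalg.inv(T@c["hand_eye"]); p=np.asarray(P)@M[:3,:3].T+M[:3,3]
    return np.c_[c["cx"]+c["fx"]*p[:,0]/p[:,2],c["cy"]+c["fy"]*p[:,1]/p[:,2]]
def wfit(o,c,L,px,x0):
    r=least_squares(lambda v:(wproj(o,c,place(v,L))-px).ravel(),x0); return r.x,r.fun.reshape(-1,2)
E
python3 - <<'E'
from hw import *
o,c=pickle.load(open("w1.pkl","rb"))
v,r=wfit(o,c,[(70,70,8),(70,-70,8),(-50,70,8),(-50,-70,8),(30,7,8),(30,-7,8)],np.array([(248,37.5),(401,37.5),(257,169),(394,167),(317,84),(331,84)]),[.53,-.045,.19])
print(v,np.degrees(v[2]),r.round(1)); print(place(v,[(-85,0,0)]), wproj(o,c,place(v,[(-85,0,58)])))
q=o["eef_rot"];print(np.degrees(2*np.arctan2(q[2],q[1])))
E
```

```text
[ 0.52767444 -0.0471972   0.20171963] 11.557683561286076 [[-0.6 -0.5]
 [ 0.3 -1.9]
 [-0.6  1. ]
 [-0.2  1.9]
 [ 0.2  0.2]
 [ 1.   0. ]]
[[ 0.44439794 -0.06422732  0.        ]] [[325.66361252 215.50019997]]
11.14472296496187
```

```bash
python3 -m pendant '[[0.114,0.078,0,0,0,0],[0.114,0.078,0,0,0,0],[0.114,0.078,0,0,0,0],[0.114,0.078,0,0,0,0],[0.114,0.078,0,0,0,0],[0.114,0.078,0,0,0,0],[0.114,0.078,0,0,0,0],[0.114,0.078,0,0,0,0],[0.114,0.078,0,0,0,0],[0,0,0,0,0,0]]' 1
python3 - <<'E'
from bench import ctrl,camera
import cv2,pickle
o=ctrl.get_obs(); c=camera("wrist"); cv2.imwrite("pics/w2.png",c["color"]); pickle.dump((o,c),open("w2.pkl","wb")); print(o["time_s"],o["eef_pos"],o["eef_rot"],o["wrist_force"])
E
```

```text
time_s: 2.65
eef_pos: [0.6503, 0.0788, 0.2383]
eef_rot: [-0.0, 0.995, 0.098, -0.001]
wrist_force: [-0.8, -0.4, 0.1]
opening: 1.002
grasp_force: 0.0
2.65 [0.65027115 0.0787622  0.2382764 ] [-1.71504075e-04  9.95189861e-01  9.79634741e-02 -5.18309338e-04] [-0.76057318 -0.37225122  0.1078135 ]
```

View pics/w2.png

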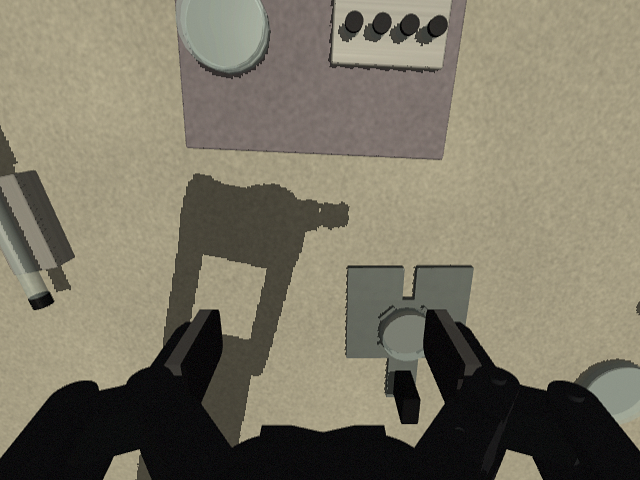

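Both objects are in view. The riser's front corners are at (187,147) and (442,159), with side edges through (178,15) and (465,1). The tray corners are at (347,266), (473,266) and (347,357).

```bash
cat > rf.py <<'E'
from hw import *
o,c=pickle.load(open("w2.pkl","rb"))
def f(v):
    a=(wproj(o,c,place(v,[(-65,115,48),(-65,-115,48)]))-[(187,147.5),(442,159)]).ravel()
    out=list(a)
    for y,pt in((115,(178.5,15)),(-115,(465,2))):
        p=wproj(o,c,place(v,[(-65,y,48),(50,y,48)])); d=(p[1]-p[0])/np.hypot(*(p[1]-p[0])); e=np.array(pt)-p[0]; out.append(d[0]*e[1]-d[1]*e[0])
    return np.array(out)
r=least_squares(f,[.763,.107,.15]); v=r.x
t,rt=wfit(o,c,[(70,70,8),(70,-70,8),(-50,70,8)],np.array([(347,266),(473,266),(347,357)]),[.53,-.045,.19])
if __name__=="__main__":
    print("riser",v,np.degrees(v[2]),r.fun.round(1)); print("tray",t,np.degrees(t[2]),rt.round(1))
    print("home grip",place(v,[(-100,0,0)])); print("grip",place(t,[(-85,0,0)]))
E
python3 rf.py
```

```text
riser [0.76562457 0.1047632  0.15123911] 8.66536289723919 [-1.1  0.1  1.6  0.2  2.9 -2.5]
tray [ 0.52912919 -0.04599545  0.20645249] 11.828856200663292 [[ 0.4  0.7]
 [ 0.3 -0.6]
 [-0.7 -0.1]]
home grip [[0.66676606 0.08969688 0.        ]]
grip [[ 0.44593423 -0.06341952  0.        ]]
```

```bash
python3 -m pendant '[[-0.103,-0.0715,-0.065,0,0,0],[-0.103,-0.0715,-0.065,0,0,0],[-0.103,-0.0715,-0.065,0,0,0],[-0.103,-0.0715,-0.065,0,0,0.002],[-0.103,-0.0715,-0.065,0,0,0.002],[-0.103,-0.0715,-0.065,0,0,0],[-0.103,-0.0715,-0.065,0,0,0],[-0.103,-0.0715,-0.065,0,0,0],[-0.103,-0.0715,-0.065,0,0,0],[-0.103,-0.0715,-0.065,0,0,0]]' 1
python3 -c "
from bench import ctrl;o=ctrl.get_obs();print(o['eef_pos'],o['eef_rot'])"
```

```text
time_s: 3.95
eef_pos: [0.4422, -0.0657, 0.1089]
eef_rot: [0.0, 0.995, 0.1, -0.0]
wrist_force: [0.5, 0.9, -0.8]
opening: 1.003
grasp_force: 0.0
[ 0.44216318 -0.06567552  0.10888198] [ 6.95809410e-05  9.94967804e-01  1.00195034e-01 -1.35573590e-04]
```

```bash
python3 -m pendant '[[0.004,0.003,-0.06,0,0,0],[0.004,0.003,-0.06,0,0,0],[0,0,-0.06,0,0,0],[0,0,-0.06,0,0,0],[0,0,-0.05,0,0,0],[0,0,-0.04,0,0,0],[0,0,-0.03,0,0,0],[0,0,-0.015,0,0,0],[0,0,0,0,0,0],[0,0,0,0,0,0]]' 1
python3 -c "
from bench import ctrl;o=ctrl.get_obs();print(o['eef_pos'],o['eef_rot'],o['wrist_force'])"
```

```text
time_s: 5.2
eef_pos: [0.4456, -0.064, 0.0346]
eef_rot: [0.0, 0.995, 0.1, 0.0]
wrist_force: [0.1, -0.1, 0.0]
opening: 1.003
grasp_force: 0.0
[ 0.44562452 -0.06404315  0.03457006] [1.57203211e-04 9.94949232e-01 1.00378932e-01 2.67863682e-04] [ 0.1056551  -0.07403735  0.0300595 ]
```

```bash
python3 -m pendant '[[0,0,0,0,0,0],[0,0,0,0,0,0],[0,0,0,0,0,0],[0,0,0,0,0,0],[0,0,0,0,0,0],[0,0,0,0,0,0],[0,0,0,0,0,0],[0,0,0,0,0,0],[0,0,0,0,0,0],[0,0,0,0,0,0]]' -1
python3 -c "
from bench import ctrl;o=ctrl.get_obs();print(o['eef_pos'],o['eef_rot'],o['wrist_force'])"
```

```text
time_s: 6.45
eef_pos: [0.4455, -0.0639, 0.0345]
eef_rot: [0.0, 0.995, 0.1, 0.0]
wrist_force: [-0.6, 1.5, 5.5]
opening: 0.225
grasp_force: 59.6
[ 0.44552654 -0.06391175  0.03448899] [1.73326572e-05 9.94948225e-01 1.00389312e-01 1.27789295e-04] [-0.60697241  1.49899658  5.4638973 ]
```

```bash
python3 -m pendant '[[0,0,0.0075,0,0,0],[0.035,0.053,0,0,0,-0.003],[0.055,0.083,0,0,0,-0.004],[0.063,0.096,0,0,0,-0.005],[0.066,0.1,0,0,0,-0.005],[0.066,0.1,0,0,0,-0.005],[0.058,0.088,0,0,0,-0.005],[0.048,0.073,0,0,0,-0.005],[0.033,0.05,0,0,0,0],[0.015,0.023,0,0,0,0]]'
cat > st.py <<'E'
from bench import ctrl
from rf import v
import numpy as np
o=ctrl.get_obs(); c,s=np.cos(v[2]),np.sin(v[2]); q=o['eef_rot']
Rm=np.array([[c,s],[-s,c]])
p=Rm@(o['eef_pos'][:2]-v[:2])*1000; yaw=np.degrees(2*np.arctan2(q[2],q[1])-v[2])
f=Rm@o['wrist_force'][:2]
print("t",round(o['time_s'],2),"tcp riser mm",p.round(1),"tray org x,y",(p[0]+85*np.cos(np.radians(yaw))).round(1),(p[1]+85*np.sin(np.radians(yaw))).round(1),"dyaw",yaw.round(2),"z",(o['eef_pos'][2]*1000).round(1),"F riser",f.round(2),"Fz",o['wrist_force'][2].round(2),"Tq",o['torque'].round(3),"grip",round(o['grasp_force'],1),"tilt",q[[0,3]].round(4))
E
python3 st.py
```

```text
time_s: 7.7
eef_pos: [0.5331, 0.0701, 0.0354]
eef_rot: [-0.0, 0.997, 0.076, -0.0]
wrist_force: [0.3, -0.6, -2.7]
opening: 0.225
grasp_force: 58.7
t 7.7 tcp riser mm [-235.1    0.8] tray org x,y -150.1 0.8 dyaw 0.03 z 35.4 F riser [ 0.15 -0.67] Fz -2.7 Tq [-0.057  0.126 -0.027] grip 58.7 tilt [-0.0001 -0.0004]
```

Run:
```python
from bench import ctrl,camera
import cv2,pickle
o=ctrl.get_obs(); c=camera("wrist"); cv2.imwrite("pics/w3.png",c["color"]); pickle.dump((o,c),open("w3.pkl","wb"))
```

```text
(no output)
```

View pics/w3.png

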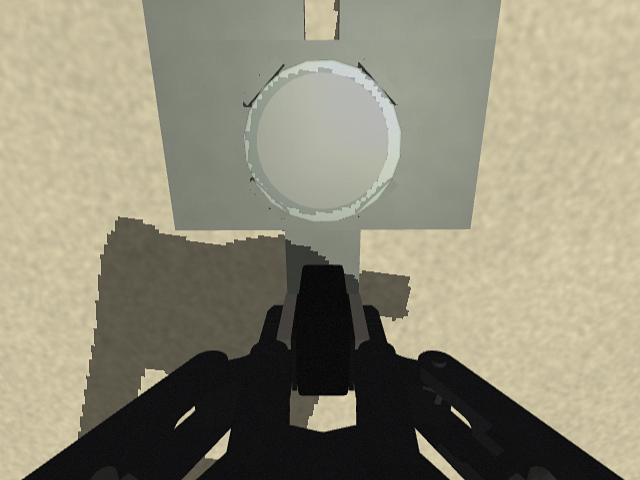

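The gripped tray is square to the tool (near corners (175,230) and (470,229), slot end (305,40)–(339,40)), and the dish is in its cradle. I use this to fix the tray-to-tool offset.

Run:
```python
from hw import *
from rf import v
o,c=pickle.load(open("w3.pkl","rb"))
t,r=wfit(o,c,[(-50,70,9),(-50,-70,9),(30,7,9),(30,-7,9)],np.array([(175,230),(470,229),(304.5,40),(339.5,40)]),[.6,.08,.15])
d=t[:2]-o["eef_pos"][:2]; C,S=np.cos(v[2]),np.sin(v[2])
print(t,"rel riser yaw",np.degrees(t[2]-v[2]),"offset from TCP in riser axes",C*d[0]+S*d[1],-S*d[0]+C*d[1],r.round(1))
```

```text
[0.61585011 0.08251995 0.15383317] rel riser yaw 0.148628485004437 offset from TCP in riser axes 0.08364227313248175 -0.00021283400435491602 [[ 0.1  0.2]
 [-0.   0.3]
 [ 0.  -0.1]
 [-0.1 -0.2]]
```

```bash
python3 -m pendant '[[0.025,0.004,0,0,0,0],[0.045,0.007,0,0,0,0],[0.055,0.008,0,0,0,0],[0.06,0.009,0,0,0,0],[0.06,0.009,0,0,0,0],[0.06,0.009,0,0,0,0],[0.055,0.008,0,0,0,0],[0.05,0.008,0,0,0,0],[0.04,0.006,0,0,0,0],[0.02,0.003,0,0,0,0]]' >/dev/null
python3 st.py
```

```text
t 9.0 tcp riser mm [-139.6   -0.2] tray org x,y -54.6 -0.2 dyaw -0.02 z 35.8 F riser [ 0.34 -0.41] Fz -3.23 Tq [-0.031  0.164 -0.056] grip 58.8 tilt [0. 0.]
```

```bash
python3 -m pendant '[[0.006,0.001,0,0,0,0],[0.008,0.001,0,0,0,0],[0.008,0.001,0,0,0,0],[0.008,0.001,0,0,0,0],[0.006,0.001,0,0,0,0],[0.005,0.001,0,0,0,0],[0.003,0.001,0,0,0,0],[0,0,0,0,0,0],[0,0,0,0,0,0],[0,0,0,0,0,0]]' >/dev/null
python3 st.py
```

```text
t 10.25 tcp riser mm [-1.312e+02 -1.000e-01] tray org x,y -46.2 -0.1 dyaw -0.02 z 35.8 F riser [ 0.4  -0.03] Fz -2.85 Tq [ 0.033  0.253 -0.02 ] grip 58.8 tilt [ 0. -0.]
```

```bash
python3 -m pendant '[[0.002,0,0,0,0,0],[0.002,0,0,0,0,0],[0.002,0,0,0,0,0],[0.002,0,0,0,0,0],[0.002,0.002,0,0,0,0],[0,0,0,0,0,0],[0,0,0,0,0,0],[0,0,0,0,0,0],[0,0,0,0,0,0],[0,0,0,0,0,0]]' >/dev/null
python3 st.py
```

```text
t 11.5 tcp riser mm [-1.292e+02 -1.000e-01] tray org x,y -44.2 -0.1 dyaw -0.03 z 35.8 F riser [-0.39 -1.39] Fz -3.06 Tq [-0.184  0.328 -0.114] grip 58.8 tilt [ 0.     -0.0001]
```

```bash
python3 -m pendant '[[0.002,0,0,0,0,0],[0.002,0,0,0,0,0],[0.002,0,0,0,0,0],[0.0015,0.001,0,0,0,0],[0,0,0,0,0,0],[0,0,0,0,0,0],[0,0,0,0,0,0],[0,0,0,0,0,0],[0,0,0,0,0,0],[0,0,0,0,0,0]]' >/dev/null
python3 st.py
```

```text
t 12.75 tcp riser mm [-1.282e+02  1.000e-01] tray org x,y -43.2 0.0 dyaw -0.02 z 35.6 F riser [-6.09 -0.24] Fz -0.53 Tq [-0.21   0.871 -0.155] grip 59.0 tilt [-0.     -0.0007]
```

```bash
cat > avg.py <<'E'
from bench import ctrl,camera
from rf import v
import numpy as np
c,s=np.cos(v[2]),np.sin(v[2]); F=[];M=[]
for i in range(12):
    camera("wrist"); o=ctrl.get_obs(); F.append(o['wrist_force']); M.append(o['torque'])
F=np.array(F);M=np.array(M); r=lambda a:np.c_[c*a[:,0]+s*a[:,1],-s*a[:,0]+c*a[:,1],a[:,2]]
for a in(r(F),r(M)): print(a.mean(0).round(3),a.std(0).round(3))
E
python3 avg.py; python3 st.py
```

```text
[-5.165 -0.242 -0.817] [0.5   0.419 0.43 ]
[-0.096  0.871 -0.164] [0.028 0.023 0.02 ]
t 13.35 tcp riser mm [-1.282e+02  1.000e-01] tray org x,y -43.2 0.0 dyaw -0.03 z 35.6 F riser [-5.43 -0.17] Fz -1.34 Tq [-0.172  0.875 -0.182] grip 59.0 tilt [-0.0001 -0.0006]
```

```bash
python3 -m pendant '[[-0.0100,-0.0015,0,0,0,0],[0.0025,-0.0165,0,0,0,0],[0.0025,-0.0165,0,0,0,0],[0.0025,-0.0165,0,0,0,0],[0.0025,-0.0165,0,0,0,0],[0.0025,-0.0165,0,0,0,0],[0.0025,-0.0165,0,0,0,0],[0.006,0.001,0,0,0,0],[0.006,0.001,0,0,0,0],[0,0,0,0,0,0]]' >/dev/null
python3 st.py; python3 avg.py
```

```text
t 14.6 tcp riser mm [-127.8  -20.2] tray org x,y -42.8 -20.2 dyaw -0.03 z 35.6 F riser [-3.64 -1.9 ] Fz -0.21 Tq [-0.487  0.671 -0.327] grip 59.0 tilt [ 0.0001 -0.0007]
[-4.911 -1.601 -0.985] [0.48  0.576 0.505]
[-0.399  0.786 -0.337] [0.023 0.037 0.021]
```

```bash
python3 -m pendant '[[-0.005,-0.001,0,0,0,0],[-0.005,-0.0005,0,0,0,0],[0.002,-0.0115,0,0,0,0],[0.002,-0.0115,0,0,0,0],[0.0015,-0.0115,0,0,0,0],[0.005,0.001,0,0,0,0],[0.005,0.0005,0,0,0,0],[0.005,0.001,0,0,0,0],[0.002,0,0,0,0,0],[0,0,0,0,0,0]]' >/dev/null
python3 st.py; python3 avg.py
```

```text
t 16.45 tcp riser mm [-125.7  -27. ] tray org x,y -40.7 -27.0 dyaw -0.02 z 35.8 F riser [0.76 0.47] Fz -2.65 Tq [-0.009  0.194 -0.009] grip 58.8 tilt [0. 0.]
[ 0.19  -0.025 -2.981] [0.382 0.305 0.462]
[0.002 0.191 0.002] [0.024 0.025 0.025]
```

```bash
python3 -m pendant '[[0.005,0.001,0,0,0,0],[0.006,0.001,0,0,0,0],[0.006,0.001,0,0,0,0],[0.006,0.001,0,0,0,0],[0.006,0.001,0,0,0,0],[0.006,0.0005,0,0,0,0],[0.005,0.001,0,0,0,0],[0.005,0.0005,0,0,0,0],[0.004,0.0005,0,0,0,0],[0,0,0,0,0,0]]' >/dev/null
python3 st.py; python3 avg.py
```

```text
t 18.3 tcp riser mm [-115.8  -27. ] tray org x,y -30.8 -27.0 dyaw -0.02 z 35.8 F riser [-0.39 -0.06] Fz -2.77 Tq [ 0.003  0.208 -0.029] grip 58.8 tilt [-0.  0.]
[ 0.144 -0.006 -2.782] [0.421 0.382 0.437]
[0.003 0.184 0.009] [0.023 0.028 0.03 ]
```

```bash
python3 -m pendant '[[0.006,0.001,0,0,0,0],[0.008,0.001,0,0,0,0],[0.009,0.0015,0,0,0,0],[0.009,0.0015,0,0,0,0],[0.009,0.001,0,0,0,0],[0.008,0.001,0,0,0,0],[0.006,0.001,0,0,0,0],[0.005,0.001,0,0,0,0],[0.004,0.001,0,0,0,0],[0,0,0,0,0,0]]' >/dev/null
python3 st.py
```

```text
t 20.15 tcp riser mm [-102.8  -27. ] tray org x,y -17.8 -27.0 dyaw -0.02 z 35.8 F riser [-0.28 -0.2 ] Fz -2.86 Tq [0.002 0.223 0.001] grip 58.8 tilt [-0.  0.]
```

```bash
python3 -m pendant '[[0.003,0.0005,0,0,0,0],[0.003,0.0005,0,0,0,0],[0.003,0.0005,0,0,0,0],[0.003,0.0005,0,0,0,0],[0.002,0,0,0,0,0],[0.001,0,0,0,0,0],[0,0,0,0,0,0],[0,0,0,0,0,0],[0,0,0,0,0,0],[0,0,0,0,0,0]]' >/dev/null
python3 st.py; python3 avg.py
```

```text
t 21.4 tcp riser mm [-99.9 -27. ] tray org x,y -14.9 -27.1 dyaw -0.02 z 35.8 F riser [ 0.67 -0.36] Fz -4.51 Tq [-0.055  0.168 -0.015] grip 58.7 tilt [-0. -0.]
[ 0.16   0.363 -2.799] [0.5   0.452 0.524]
[-0.025  0.208 -0.015] [0.023 0.022 0.023]
```

```bash
python3 -m pendant '[[0.001,0,0,0,0,0],[0.001,0,0,0,0,0],[0.001,0,0,0,0,0],[0.001,0,0,0,0,0],[0.001,0.001,0,0,0,0],[0,0,0,0,0,0],[0,0,0,0,0,0],[0,0,0,0,0,0],[0,0,0,0,0,0],[0,0,0,0,0,0]]' >/dev/null
python3 st.py; python3 avg.py
```

```text
t 23.25 tcp riser mm [-99. -27.] tray org x,y -14.0 -27.0 dyaw -0.02 z 35.7 F riser [-3.38  1.03] Fz -2.14 Tq [ 0.033  0.563 -0.068] grip 58.9 tilt [-0.     -0.0001]
[-2.495  0.492 -2.074] [0.368 0.36  0.544]
[ 0.08   0.547 -0.053] [0.029 0.028 0.034]
```

```bash
python3 -m pendant '[[-0.001,0,0,0,0,0],[0,0,-0.001,0,0,0],[0,0,-0.001,0,0,0],[0,0,-0.001,0,0,0],[0,0,-0.001,0,0,0],[0,0,-0.001,0,0,0],[0,0,-0.001,0,0,0],[0,0,0,0,0,0],[0,0,0,0,0,0],[0,0,0,0,0,0]]' >/dev/null
python3 st.py
python3 - <<'E'
from bench import ctrl,camera
import cv2,pickle
o=ctrl.get_obs(); c=camera("wrist"); cv2.imwrite("pics/w4.png",c["color"]); pickle.dump((o,c),open("w4.pkl","wb"))
E
```

```text
t 25.1 tcp riser mm [-99. -27.] tray org x,y -14.0 -27.0 dyaw -0.02 z 34.6 F riser [-1.89 -0.67] Fz -1.32 Tq [-0.084  0.484 -0.173] grip 59.0 tilt [0.     0.0001]
```

View pics/w4.png

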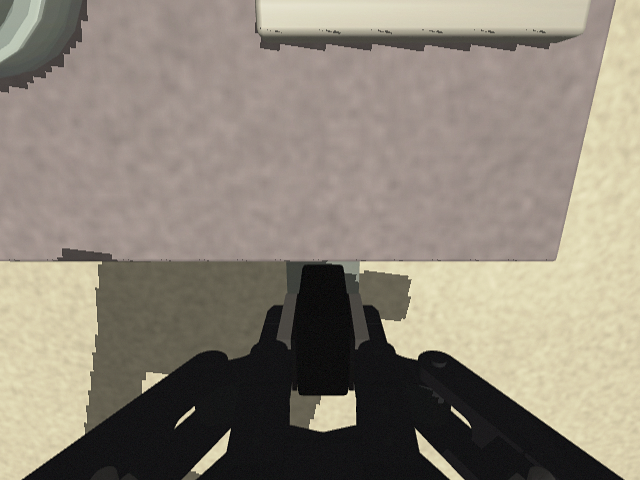

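The shelf's open edge is level across the picture at row 261, from (0,261) to (556,261), so the tray is square to it within about 0.2°. I check how flush it is.

```bash
python3 - <<'E'
from hw import *
o,c=pickle.load(open("w4.pkl","rb"))
q=o["eef_rot"]; yaw=2*np.arctan2(q[2],q[1])
for z in(48,46):
    r=least_squares(lambda v:(wproj(o,c,place([*o["eef_pos"][:2],yaw+v[2]],[(v[0]*1000,v[1]*1000,z),(v[0]*1000,50+0*v[0],z)])).ravel()-[556,261,0,261])[[0,1,3]],[.04,-.08,0])
    print(z,r.x, r.cost)
E
python3 avg.py
```

```text
48 [ 0.03406174 -0.08647738 -0.0009429 ] 1.1147551223859162e-25
46 [ 0.03323469 -0.08789465 -0.0009429 ] 1.454028420503369e-26
[-2.997 -0.123 -0.973] [0.414 0.442 0.471]
[-0.057  0.43  -0.118] [0.039 0.021 0.025]
```

```bash
python3 -m pendant '[[-0.001,0,0,0,0,0],[-0.001,0,0,0,0,0],[0,0,0,0,0,0],[0,0,0,0,0,0],[0,0,0,0,0,0],[0,0,0,0,0,0],[0,0,0,0,0,0],[0,0,0,0,0,0],[0,0,0,0,0,0],[0,0,0,0,0,0]]' >/dev/null
python3 st.py; python3 avg.py
```

```text
t 27.0 tcp riser mm [-99.3 -26.9] tray org x,y -14.3 -27.0 dyaw -0.02 z 34.7 F riser [-1.1  -0.39] Fz -2.4 Tq [-0.108  0.085 -0.23 ] grip 59.0 tilt [0.     0.0001]
[-0.514 -0.479 -1.253] [0.343 0.462 0.431]
[-0.069  0.091 -0.162] [0.029 0.021 0.022]
```

```bash
python3 -m pendant '[[0,0,0,0,0,0],[0,0,0,0,0,0],[0,0,0,0,0,0],[0,0,0,0,0,0],[0,0,0,0,0,0],[0,0,0,0,0,0],[0,0,0,0,0,0],[0,0,0,0,0,0],[0,0,0,0,0,0],[0,0,0,0,0,0]]' 0.3
python3 st.py
python3 -m pendant '[[0,0,0.02,0,0,0],[0,0,0.04,0,0,0],[0,0,0.08,0,0,0],[0,0,0.1,0,0,0],[0,0,0.12,0,0,0],[-0.05,0,0.12,0,0,0],[-0.1,0,0.12,0,0,0],[-0.1,0,0.12,0,0,0],[-0.05,0,0.1,0,0,0],[0,0,0,0,0,0]]'
python3 - <<'E'
from bench import ctrl,camera
import cv2,pickle
o=ctrl.get_obs(); c=camera("wrist"); cv2.imwrite("pics/w5.png",c["color"]); pickle.dump((o,c),open("w5.pkl","wb"))
E
```

```text
time_s: 28.85
eef_pos: [0.6714, 0.0632, 0.0346]
eef_rot: [-0.0, 0.997, 0.075, -0.0]
wrist_force: [0.6, -0.1, -0.1]
opening: 0.65
grasp_force: 0.0
t 28.85 tcp riser mm [-99.4 -26.9] tray org x,y -14.4 -26.9 dyaw -0.02 z 34.6 F riser [ 0.57 -0.21] Fz -0.12 Tq [ 0.037 -0.046  0.018] grip 0.0 tilt [-0. -0.]
time_s: 30.1
eef_pos: [0.6126, 0.0632, 0.2023]
eef_rot: [0.0, 0.997, 0.075, 0.003]
wrist_force: [1.1, 0.9, 0.3]
opening: 0.648
grasp_force: 0.0
```

View pics/w5.png

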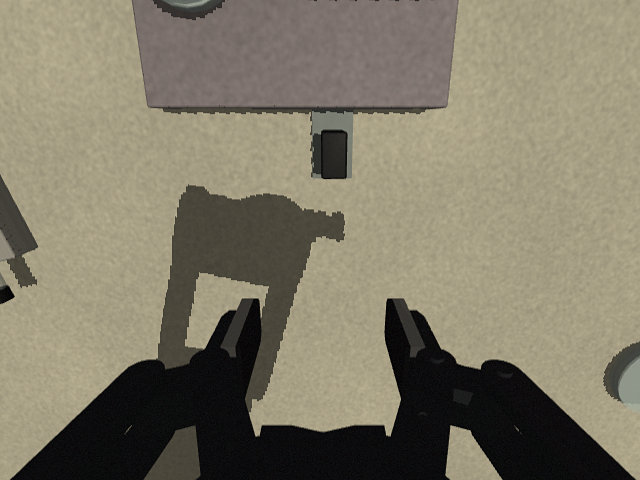

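Released: the tongue is straight, its end corners at about (313,179) and (352,179), and the shelf edge is at row 107. I check the depth in numbers.

Run:
```python
from hw import *
from rf import v
o,c=pickle.load(open("w5.pkl","rb"))
t,r=wfit(o,c,[(-110,18,8),(-110,-18,8),(-103,10,58),(-103,-10,58),(-67,10,58),(-67,-10,58)],np.array([(313,178.5),(352,178.5),(320.5,179),(347,179),(321,130),(347,130)]),[.75,.08,.15])
k,rk=wfit(o,c,[(-65,115,48),(-65,-115,48)],np.array([(148.5,107),(447.5,107)]),v)
C,S=np.cos(k[2]),np.sin(k[2]); d=(t[:2]-k[:2])*1000
print(t,k,"rel",C*d[0]+S*d[1],-S*d[0]+C*d[1],np.degrees(t[2]-k[2]),r.round(1),rk.round(1))
```

```text
[0.75455764 0.07579905 0.15766698] [0.76537445 0.10456991 0.15037063] rel -15.004755527665552 -26.825793965229252 0.4180500593731272 [[-0.3 -0.6]
 [-0.3 -0.9]
 [ 0.7 -0.1]
 [-0.3 -0.3]
 [-0.2  0.9]
 [ 0.4  0.7]] [[-1.2  0.2]
 [ 1.2  0.1]]
```

Measured after release, the tray sits at riser x −15.0 mm with its heading within 0.4° of the shelf, which is home. The robot is clear, so I hand in.

```bash
python3 -c "
from bench import ctrl; print(ctrl.hand_in())"
```

```text
the job is handed in; nothing more can be done
None
```

The tray is home: pin in its slot, near edge flush with the shelf edge, squared to within about 0.4°, grip released. The job was handed in after about 30 s; the dish was in its cradle before the tray went under the shelf, where I could no longer see it.

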